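# Line up the tube-stand collars and load the tube

## Robot

A 7-joint arm with a two-finger parallel gripper is mounted at the origin on a cart in front of the work surface, level with it; the furniture and walls round the work are solid. World frame = base frame: x ahead of the robot, y to its left, z up, the work surface at z = 0. Lengths are in mm, angles in rad, forces in N, time in s.
With the tool pointing down it reaches from about 400 to 875 mm from the base axis. Payload 6.5 kg.
Tool frame: the origin (TCP) lies midway between the tips of the shut fingers; the grasp point (between the pads) lies 19 mm behind it; z points along the fingers, y is the line along which they close (so a half turn about z gives the same grasp; the last joint's range is limited). The gripper opens to 85 mm and grips with 20 to 120 N. Pads are 22 mm wide; open, the fingers measure 114 mm over their backs; the gripper's body (76 mm by 85 mm) begins 54 mm behind the grasp point. The pads swing forward as they close: fully open they stand 13 mm farther back than shut.
Start: joints at [-1.278, 0.536, -0.004, 1.538, 0.003, 1.067, -0.071], TCP at [228.244, 608.601, 198.29] pointing down, gripper open.
Joint ranges: [-2.7, 2.7], [-0.37, 2.16], [-1.27, 1.26], [0.24, 2.4], [-1.31, 4.45], [0.19, 1.91], [-2.76, 2.76]. Speed limits (rad/s): [2.39, 2.39, 3.14, 3.14, 3.14, 3.14, 3.14].

## Interface

Orientations are given as a unit quaternion [x, y, z, w].
In Python, from station import robot gives the robot as it stands.
- The arm moves only by the tool play_rows, never from a script. Its argument "targets" is a list of rows, each an object of numbers: "dx", "dy", "dz": the shift along the tool's x, y, z as a fraction of full scale; "roll": the turn about the tool's z as a fraction of full scale. In form: [{"dx": .., "dy": .., "dz": .., "roll": ..}, ...]. A call has 1 to 5 rows; each row shifts and turns the commanded pose from where the row before left it, along the tool's axes as they then stand; what a row does not reach is not made up. Full scale, the value 1, is 15 cm for a shift and pi/2 rad for a turn. A row lasts 1/10 s, in which the tool goes at most 50 mm and 8.59 degrees, less where a joint would pass 70% of its speed; a pose out of reach is approached as far as the arm can. A call with a number of a shift or a turn outside -1 to 1 is refused whole. A call with a gripper value outside its range is refused whole. "claw" is the closure, from 0 (fully open) to 1 (shut), set as the call begins (left out, the last holds). The fingers move at their own pace and stop on an object; the grip force is fixed at half the most. Time passes only in rows, so rows that do not move let the fingers close. It gives the time, the measured TCP pose, the force, the opening and the grip force at its end, in the units of the state.
- robot.state(): the state, without advancing time (a new reading comes with each control period).
- robot.snapshot(name): name is "scene" or "side" or "wrist"; returns a dict with "image" (420x560x3 uint8, red, green, blue), "vfov" (degrees; the focal length in pixels is half the picture's height over the tangent of half this angle, whatever the lens; pixels are square), "cx", "cy" (the principal point, pixels), "world_to_cam" (4x4, takes a point from world to camera coordinates). Camera axes: x right, y up, looking along -z (the intrinsics and any distortion apply to the point x, -y, -z); pixel columns grow to the right and rows downward; lengths in mm; the calibration is good to about 2 mm. A picture is of the moment at which its call begins. There is no depth.
- robot.sign_off(): hands the job in; it is judged then, once.
The state is a dict: "t": time; "joint_pos": joint angles; "qd": joint speeds; "joint_efforts": joint torques, N m; "tool_pos": TCP position; "tcp_rot": TCP orientation; "ft_force": force on the tool from outside, world axes, zero at the start; "ft_torque": the same for the moment, N m; "opening": finger opening in mm; "finger_force": force on a finger pad.
Only numpy, scipy, OpenCV 4.12 (cv2) and the standard library are available. Lean on these libraries where they do the work, as an engineer would, in place of code of your own. Each camera call takes 0.05 s, during which the arm holds its last target. There are 200 camera calls.

## Task

The green collar on the little grey tube stand has been knocked aside. Set it squarely back on the flat white collar so that the holes of both collars and the base line up, then stand the orange-capped tube down through both collars until it rests on the bottom of the socket in the base. Let go of everything, and leave the blue-capped tube in its holder.

Things in the scene. Friction and masses are not known exactly. Their poses are not given: they have to be found in the camera images.
- base_socket (a point): Centre of the mouth of the round socket in the stand's base, a fixed grey square plate 110 x 110 mm, 12 mm thick, lying on the bench. The socket is 46 mm in diameter and 8 mm deep (its floor is 4 mm above the bench). This point is level with the plate's top, 12 mm above the bench; its z points up.
- collar_low_centre (a point): Loose white plastic collar (ring), 76 mm outside, 38 mm hole, 10 mm high, lying on the base with its hole within about 3 mm of being over the socket. The point is its centre, on the axis, 5 mm above its underside; z is its axis, up.
- collar_top_centre (a point): Loose green plastic collar (ring), 58 mm outside, 38 mm hole, 46 mm high, 0.1 kg, standing on the white collar but 14 to 20 mm to one side, so the tube cannot pass. Grip it across its outside from above. The point is its centre, on the axis, 23 mm above its underside; once stacked it is 33 mm above the socket mouth (45 mm above the bench). z is its axis, up.
- tube_orange_cap (a point): Centre of the orange screw cap of the tube to load, which stands upright in one well of the tube holder. Clear tube 116 mm high, flat foot, barrel 28 mm, cap 33 mm in diameter and 18 mm high, 0.07 kg. The cap's top is 10 mm above this point, the foot 106 mm below it, on the axis; z is the tube's axis, up. Fully home in the stand, this point is 98 mm above the socket mouth.
- tube_orange_tip (a point): Centre of the flat foot (underside) of the orange-capped tube; 8 mm below the socket mouth when the tube is fully home.
- tube_blue_cap (a point): Centre of the blue cap of the other tube, of the same size and shape, standing in the holder's other well, its top 120 mm above the bench; it stays there, and a tube carried over it must clear it.
- tube_holder: Fixed grey block 70 x 170 mm (x, y), 40 mm high, origin at the centre of its underside on the bench. Two round wells 34 mm wide at y = +50 and -50 mm along its own y axis, their floors 4 mm above the bench; a tube stands loosely in each.
There are look-alikes about, which are no part of the job. Leave any turquoise look-alike of the part that bears base_socket alone.

How it is judged (in metres and radians):
On the way:
1. the green collar stands upright on the white one, both holes lined up with the socket, the tube not yet in them (horizontal distance between each of collar_top_centre, collar_low_centre and base_socket below 0.012 m and angle between each of collar_top_centre, collar_low_centre's own z axis and vertical below 0.1 rad and z of collar_top_centre in the frame of base_socket between 0.027 and 0.039 m and z of collar_low_centre in the frame of base_socket between 0.001 and 0.009 m and (horizontal distance between tube_orange_cap and base_socket above 0.05 m or z of tube_orange_tip in the frame of base_socket above 0.045 m)), for 0.2 s.
At the end, for the whole second after the job is handed in: Both collars stacked on the base, axes within 12 mm of the socket's, tilt under 0.1 rad; the orange-capped tube through both, foot 3 mm or more below the socket mouth and within 12 mm of its axis (cap 25 mm), leaning under 0.25 rad; the blue-capped tube within 20 mm of its place (horizontal distance between each of collar_top_centre, collar_low_centre, tube_orange_tip and base_socket below 0.012 m and angle between each of collar_top_centre, collar_low_centre's own z axis and vertical below 0.1 rad and z of collar_top_centre in the frame of base_socket between 0.027 and 0.039 m and z of collar_low_centre in the frame of base_socket between 0.001 and 0.009 m and horizontal distance between tube_orange_cap and base_socket below 0.025 m and z of tube_orange_tip in the frame of base_socket below -0.003 m and angle between tube_orange_tip's own z axis and vertical below 0.25 rad and distance of tube_blue_cap from where it was at the start of the episode below 0.02 m); the robot touches nothing.
It fails at once if the blue-capped tube is lifted or knocked out of its place (distance of tube_blue_cap from where it was at the start of the episode above 0.03 m).
It also fails if it takes over 54 s, if anything falls off the work surface, if the arm or the gripper's body presses on something with over 40 N, if the wrist force passes 120 N, or if a joint passes its speed limit or range.

## Working session

There is one attempt and no reset: what is moved stays moved. The work goes in short steps, Python scripts to look and compute and a tool call to move; the robot and the scene stay as the last step left them, time stands still between calls to the robot, and variables do not carry over. Pictures are saved under pics/ and viewed, at most 10 in all, crops included, and the job is handed in when it is done.

Besides the shell and the picture viewer there is one more tool, called by a JSON object that holds its "name" and its "arguments". play_rows: Moves the arm, as the interface text tells. Its arguments: {"type":"object","properties":{"targets":{"type":"array","items":{"type":"object","properties":{"dx":{"type":"number"},"dy":{"type":"number"},"dz":{"type":"number"},"roll":{"type":"number"}}}},"claw":{"type":"number"}},"required":["targets"]}

```bash
mkdir -p pics; cat > h.py <<'E'
import numpy as np,cv2
from station import robot
def snap(n,f=None):
    s=robot.snapshot(n)
    if f: cv2.imwrite('pics/'+f+'.png',s['image'][:,:,::-1])
    return s
def ray(s,u,v):
    f=210/np.tan(np.radians(s['vfov'])/2)
    d=np.array([(u-s['cx'])/f,-(v-s['cy'])/f,-1.])
    T=np.array(s['world_to_cam']);R=T[:3,:3];return -R.T@T[:3,3],R.T@d
def onz(s,u,v,z):
    o,d=ray(s,u,v);return o+d*(z-o[2])/d[2]
def proj(s,p):
    f=210/np.tan(np.radians(s['vfov'])/2)
    T=np.array(s['world_to_cam']);c=T[:3,:3]@np.array(p)+T[:3,3]
    return s['cx']+f*c[0]/-c[2], s['cy']-f*c[1]/-c[2]
E
python3 - <<'E'
from h import *
st=robot.state();print(st)
ims=[]
for n in("scene","side","wrist"):
    s=snap(n,n+'0');print({k:s[k] for k in s if k!='image'});ims.append(s['image'])
a=np.vstack([np.hstack(ims[:2]),np.hstack([ims[2],ims[2]*0])])
cv2.imwrite('pics/all0.png',cv2.resize(a,(800,600),interpolation=cv2.INTER_AREA)[:,:,::-1])
E
```

```text
{'t': 0.0, 'joint_pos': array([-1.27824388,  0.53717798, -0.00444358,  1.53886957,  0.00260164,
        1.06729514, -0.07118812]), 'qd': array([ 7.59883682e-04,  2.56827955e-04, -1.02863767e-03,  1.68199896e-03,
       -1.36315024e-04, -8.14575295e-05,  9.76007772e-04]), 'joint_efforts': array([-2.06789041e-04, -5.83427453e+01,  1.04866616e+00, -2.59100372e+01,
        1.23581340e-02,  9.58923774e-03,  3.52172128e-05]), 'tool_pos': array([227.99603996, 607.96616926, 197.40682644]), 'tcp_rot': array([ 1.78372051e-01,  9.83962728e-01, -8.67184256e-04, -9.27698151e-05]), 'ft_force': array([ 0.49311568, -0.18696408, -0.90932529]), 'ft_torque': array([ 0.0525514 , -0.05943901,  0.03441443]), 'finger_force': 0.0, 'opening': 85.57020639352821}
{'vfov': 50.38790537561943, 'cx': 278.74977582184687, 'cy': 218.41258861476345, 'world_to_cam': array([[ 5.44833449e-01, -8.38463983e-01,  1.16043546e-02,
        -1.39563326e+02],
       [ 4.58745915e-01,  3.09619912e-01,  8.32879160e-01,
        -3.44157749e+02],
       [-7.01932118e-01, -4.48456975e-01,  5.53333212e-01,
        -8.68738076e+02],
  
[... 259 characters left out ...]
+02],
       [ 5.23084693e-01,  6.65220327e-01,  5.32789189e-01,
        -3.92597974e+02],
       [-3.28009984e-01, -4.19852099e-01,  8.46246811e-01,
        -1.23826083e+03],
       [ 0.00000000e+00,  0.00000000e+00,  0.00000000e+00,
         1.00000000e+00]])}
{'vfov': 71.50412805240441, 'cx': 282.87052659546123, 'cy': 214.38348102050907, 'world_to_cam': array([[ 3.51637626e-01,  9.36133758e-01, -2.13693162e-03,
        -6.49072340e+02],
       [-9.04508857e-01,  3.39168331e-01, -2.58512225e-01,
         3.36520424e+01],
       [-2.41277241e-01,  9.28354986e-02,  9.66005623e-01,
        -3.78692361e+02],
       [ 0.00000000e+00,  0.00000000e+00,  0.00000000e+00,
         1.00000000e+00]])}
```

View pics/all0.png

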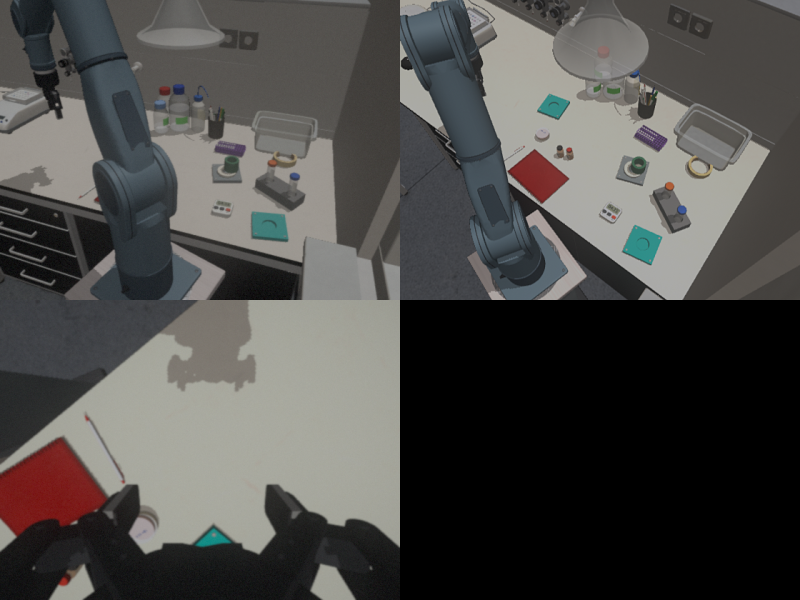

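The scene view (full-size pixels) shows the stand at about (320,235), orange cap (381,227) and blue cap (412,247). The side view shows the stand at about (325,235), orange (376,260) and blue (394,294). Next I'll crop both and measure.

```bash
python3 - <<'E'
from h import *
S={}
c=[]
for n,(x0,y0) in(("scene",(280,200)),("side",(290,205))):
    s=S[n]=snap(n); im=s['image']
    cr=im[y0:y0+110,x0:x0+150]; cr=cv2.convertScaleAbs(cr,alpha=1.6)
    c.append(cv2.resize(cr,None,fx=5.3,fy=5.3,interpolation=cv2.INTER_CUBIC)[:300*2,:])
    h=cv2.cvtColor(im,cv2.COLOR_RGB2HSV)
    for name,lo,hi in(("or",(3,130,90),(14,255,255)),("bl",(110,120,60),(130,255,255)),("gr",(55,60,25),(85,255,130))):
        m=cv2.inRange(h,lo,hi); m[:190]=0;m[:,:250]=0;m[310:]=0;m[:,450:]=0
        k,l,st,ce=cv2.connectedComponentsWithStats(m)
        for i in range(1,k):
            if st[i,4]>25: print(n,name,st[i],ce[i], onz(s,*ce[i],{"or":110,"bl":110,"gr":45}[name]))
a=np.hstack(c); a=cv2.resize(a,(800,int(a.shape[0]*800/a.shape[1])))
cv2.imwrite('pics/c1.png',a[:,:,::-1])
E
```

```text
scene or [376 224  11   7  52] [381.40384615 227.21153846] [ 574.87119693 -110.08205361  110.        ]
scene bl [408 243  10   6  39] [412.58974359 245.41025641] [ 543.6266146  -204.26067772  110.        ]
side or [372 255  12  11  97] [377.15463918 259.89690722] [ 565.148509   -113.86853484  110.        ]
side bl [389 288  12  11 108] [394.58333333 293.07407407] [ 534.50890589 -208.01754548  110.        ]
side gr [325 220  20  17 141] [334.16312057 228.04964539] [571.24332352  53.43606884  45.        ]
```

View pics/c1.png

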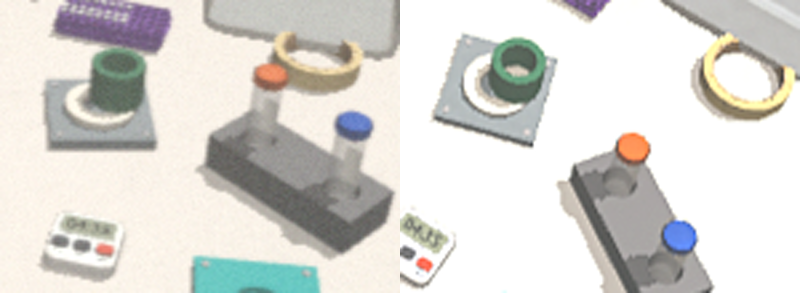

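```bash
python3 - <<'E'
from h import *
from scipy.spatial.transform import Rotation as Ro
s=snap("wrist");st=robot.state();R=Ro.from_quat(st['tcp_rot']).as_matrix();print(R.round(3))
o,d=ray(s,s['cx'],s['cy']);print("cam in tool",R.T@(o-st['tool_pos']),"look",R.T@d)
print("tcp px",proj(s,st['tool_pos']));
for v in (10,210,330):print(v,R.T@(onz(s,280,v,60)-st['tool_pos']))
A=snap("scene");B=snap("side")
def tri(a,b):
    (o1,d1),(o2,d2)=ray(A,*a),ray(B,*b)
    t=np.linalg.lstsq(np.stack([d1,-d2],1),o2-o1,rcond=None)[0];p,q=o1+d1*t[0],o2+d2*t[1];return (p+q)/2,np.linalg.norm(p-q)
print("lamp",tri((253,60),(281,87)))
print("or",tri((381.4,227.2),(377.2,259.9)),"bl",tri((412.6,246),(394.6,293.1)))
for x,y in((62,35),(156,62),(132,143),(37,118)):print(onz(B,290+x*.375,205+y*.375,12))
E
```

```text
[[-0.936  0.351 -0.   ]
 [ 0.351  0.936 -0.001]
 [-0.    -0.001 -1.   ]]
cam in tool [  65.04597409    0.2001466  -175.54102081] look [-2.58426020e-01 -9.12870763e-04  9.66030620e-01]
tcp px (np.float64(282.83369426414026), np.float64(241.7262499166262))
10 [179.41835535  -2.66817541 137.97111262]
210 [-13.7953203   -3.2742808  137.98038354]
330 [-167.79029534   -3.75735833  137.98777263]
lamp (array([507.87875066, 231.72501132, 492.62842036]), np.float64(20.35624405219705))
or (array([ 560.23288128, -115.60558668,  120.11537352]), np.float64(2.1024681802531444)) bl (array([ 531.09765871, -208.35551831,  117.27151591]), np.float64(2.1801732602935027))
[560.39174486 130.7555128   12.        ]
[619.24345206  39.8498816   12.        ]
[531.73471351 -18.6608188   12.        ]
[471.58140425  66.90763722  12.        ]
```

```bash
python3 - <<'E'
from h import *
A=snap("scene");B=snap("side")
def tri(a,b):
    (o1,d1),(o2,d2)=ray(A,*a),ray(B,*b)
    t=np.linalg.lstsq(np.stack([d1,-d2],1),o2-o1,rcond=None)[0];p,q=o1+d1*t[0],o2+d2*t[1];return (p+q)/2,np.linalg.norm(p-q)
for y in(60,64,68,72): print("lamp",y,tri((253,56),(281,y)))
cv2.imwrite('pics/lamp.png',np.vstack([cv2.convertScaleAbs(np.hstack([A['image'][:300,:390],B['image'][:300,:390]]),alpha=1.5)])[:,:,::-1])
E
```

```text
lamp 60 (array([569.05623546, 291.20299595, 486.61843391]), np.float64(6.286589699000939))
lamp 64 (array([558.54865917, 280.95953758, 489.1313418 ]), np.float64(1.6553653162213042))
lamp 68 (array([548.13745171, 270.81169437, 491.66140809]), np.float64(2.8983713639297557))
lamp 72 (array([537.82574341, 260.76243429, 494.20586826]), np.float64(7.375772537149346))
```

View pics/lamp.png

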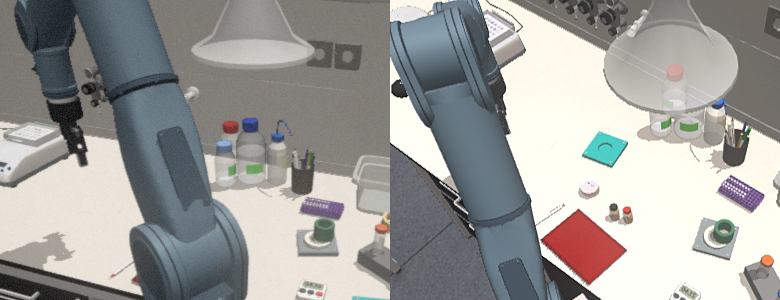

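Lamp shade rim: about (558,278), z≈490, radius ≈120, so I'll swing at a shorter radius and low. The stand is at about (546,55).

{"name": "play_rows", "arguments": {"targets": [{"dx": -0.008, "dy": -0.28, "dz": 0.117}, {"dx": -0.008, "dy": -0.28, "dz": 0.117}, {"dx": -0.008, "dy": -0.28, "dz": 0.117}, {"dx": -0.008, "dy": -0.28, "dz": 0.117}, {"dx": -0.008, "dy": -0.28, "dz": 0.117}], "claw": 0}}

```text
validation failed for argument at $.ta...
```

{"name": "play_rows", "arguments": {"targets": [{"dx": -0.27, "dy": -0.058}, {"dx": -0.27, "dy": -0.058}, {"dx": -0.27, "dy": -0.058}, {"dx": -0.27, "dy": -0.058}]}}

```text
validation failed for argument at $.ta...
```

{"name": "play_rows", "arguments": {"targets": [{"dx": -0.008, "dy": -0.28, "dz": 0.117, "roll": 0}, {"dx": -0.008, "dy": -0.28, "dz": 0.117, "roll": 0}, {"dx": -0.008, "dy": -0.28, "dz": 0.117, "roll": 0}, {"dx": -0.008, "dy": -0.28, "dz": 0.117, "roll": 0}, {"dx": -0.008, "dy": -0.28, "dz": 0.117, "roll": 0}], "claw": 0}}

```text
t: 1.0
tool_pos: [159.6, 408.4, 110.2]
tcp_rot: [0.178, 0.984, 0.0, 0.0]
ft_force: [-0.2, 0.7, 0.0]
opening: 85.5
finger_force: 0.0
```

{"name": "play_rows", "arguments": {"targets": [{"dx": -0.27, "dy": -0.058, "dz": 0, "roll": 0}, {"dx": -0.27, "dy": -0.058, "dz": 0, "roll": 0}, {"dx": -0.27, "dy": -0.058, "dz": 0, "roll": 0}, {"dx": -0.27, "dy": -0.058, "dz": 0, "roll": 0}]}}

```text
t: 1.4
tool_pos: [301.0, 319.7, 110.9]
tcp_rot: [0.178, 0.984, 0.0, 0.0]
ft_force: [0.9, 0.6, -0.1]
opening: 85.3
finger_force: 0.0
```

{"name": "play_rows", "arguments": {"targets": [{"dx": -0.23, "dy": -0.156, "dz": 0, "roll": 0}, {"dx": -0.23, "dy": -0.156, "dz": 0, "roll": 0}, {"dx": -0.23, "dy": -0.156, "dz": 0, "roll": 0}, {"dx": -0.23, "dy": -0.156, "dz": 0, "roll": 0}, {"dx": -0.23, "dy": -0.156, "dz": 0, "roll": 0}]}}

```text
t: 1.9
tool_pos: [421.1, 149.0, 110.9]
tcp_rot: [0.178, 0.984, 0.0, 0.0]
ft_force: [0.7, 0.6, -0.4]
opening: 85.1
finger_force: 0.0
```

{"name": "play_rows", "arguments": {"targets": [{"dx": -0.164, "dy": -0.247, "dz": 0, "roll": 0}, {"dx": -0.164, "dy": -0.247, "dz": 0, "roll": 0}, {"dx": -0.164, "dy": -0.247, "dz": 0, "roll": 0}]}}

```text
t: 2.2
tool_pos: [450.7, 18.6, 110.9]
tcp_rot: [0.178, 0.984, 0.0, 0.0]
ft_force: [0.7, 1.0, -0.5]
opening: 85.3
finger_force: 0.0
```

{"name": "play_rows", "arguments": {"targets": [{"dx": -0.164, "dy": 0.133, "dz": -0.11, "roll": 0}, {"dx": -0.164, "dy": 0.133, "dz": -0.11, "roll": 0}, {"dx": -0.164, "dy": 0.133, "dz": -0.11, "roll": 0}, {"dx": 0, "dy": 0, "dz": 0, "roll": 0}]}}

```text
t: 2.6
tool_pos: [545.8, 52.4, 162.7]
tcp_rot: [0.178, 0.984, 0.002, 0.004]
ft_force: [0.1, -0.5, 0.6]
opening: 85.7
finger_force: 0.0
```

```bash
python3 - <<'E'
from h import *
s=snap("wrist","w1");cv2.imwrite('pics/w1b.png',cv2.convertScaleAbs(s['image'],alpha=1.4)[:,:,::-1]);print(robot.state()['tool_pos'],robot.state()['joint_pos'])
E
```

```text
[542.54801962  51.34182664 161.11456646] [-0.30854101  0.40329873  0.16716418  1.86488572 -0.0852483   0.87677165
  1.11285387]
```

View pics/w1b.png

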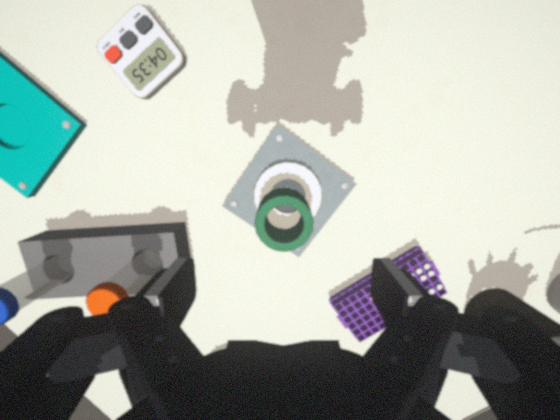

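Green ring top is at (284,221), white ring at (288,190), and the plate corners at (223,205), (279,123), (355,184), (299,257).

```bash
cat > m.py <<'E'
from h import *
def big(m,roi):
    x0,y0,x1,y1=roi;k=np.zeros_like(m);k[y0:y1,x0:x1]=m[y0:y1,x0:x1]
    c=cv2.findContours(k,cv2.RETR_EXTERNAL,cv2.CHAIN_APPROX_NONE)[0];return max(c,key=cv2.contourArea)
def circ(s,pts,z):
    P=np.array([onz(s,u,v,z)[:2] for u,v in pts]);A=np.c_[2*P,np.ones(len(P))]
    w=np.ones(len(P),bool)
    for _ in range(4):
        x=np.linalg.lstsq(A[w],(P[w]**2).sum(1),rcond=None)[0];c=x[:2];r=np.sqrt(x[2]+c@c)
        e=np.abs(np.hypot(*(P-c).T)-r);w=e<max(1.,2*np.median(e))
    return c,r,e[w].mean(),w.sum()
E
python3 - <<'E'
from m import *
s=snap("wrist");im=s['image'];h=cv2.cvtColor(im,cv2.COLOR_RGB2HSV)
g=cv2.inRange(h,(55,70,20),(90,255,160));roi=(200,110,370,270)
c=cv2.convexHull(big(g,roi))[:,0];c=c[:]
print("box",cv2.boundingRect(c))
print("green outer (hull, z68)",circ(s,c,68))
# hole edge at top: inner hole contour
k=np.zeros_like(g);k[110:270,200:370]=g[110:270,200:370]
cs,hi=cv2.findContours(k,cv2.RETR_CCOMP,cv2.CHAIN_APPROX_NONE)
for q,hh in zip(cs,hi[0]):
    if hh[3]>=0 and cv2.contourArea(q)>100: print("hole",cv2.boundingRect(q),circ(s,q[:,0],68))
w=cv2.inRange(h,(0,0,165),(180,40,255));
pl=[onz(s,*p,12)[:2] for p in((223,205),(279,123),(355,184),(299,257))]
print("plate",np.round(pl,1),np.mean([pl[0],pl[2]],0),np.mean([pl[1],pl[3]],0))
# white collar: bright pixels within plate
k=np.zeros_like(w);cv2.fillConvexPoly(k,np.array([(232,203),(280,132),(346,185),(297,249)]),255)
q=big(w&k,roi)[:,0];q=q[q[:,1]<205];print(circ(s,q,22),len(q))
cv2.imwrite('pics/mask.png',w&k)
E
```

```text
box (258, 198, 57, 56)
green outer (hull, z68) (array([561.55795742,  48.35367344]), np.float64(28.05583993285993), np.float64(0.2805485810376531), np.int64(27))
hole (266, 207, 41, 40) (array([561.94394605,  47.53257927]), np.float64(19.28505153152772), np.float64(0.3890706242083971), np.int64(109))
plate [[529.1 -16.4]
 [467.9  75.2]
 [558.9 131.9]
 [620.   43.3]] [544.01749276  57.7849991 ] [543.93998873  59.2855839 ]
(array([545.76147777,  58.49678137]), np.float64(32.774779734374995), np.float64(2.258081976490497), np.int64(138)) 186
```

{"name": "play_rows", "arguments": {"targets": [{"dx": -0.126, "dy": 0.024, "dz": 0.1, "roll": 0}, {"dx": 0, "dy": 0, "dz": 0.25, "roll": 0}, {"dx": 0, "dy": 0, "dz": 0.25, "roll": 0}, {"dx": 0, "dy": 0, "dz": 0.18, "roll": 0}, {"dx": 0, "dy": 0, "dz": 0, "roll": 0}]}}

```text
t: 3.2
tool_pos: [554.2, 46.3, 39.3]
tcp_rot: [0.179, 0.984, -0.002, -0.004]
ft_force: [-0.6, -0.9, -0.6]
opening: 85.0
finger_force: 0.0
```

```bash
python3 - <<'E'
from h import *
s=snap("wrist","w2");print(robot.state()['tool_pos'])
E
```

```text
[556.36926328  46.49308012  41.55712021]
```

View pics/w2.png

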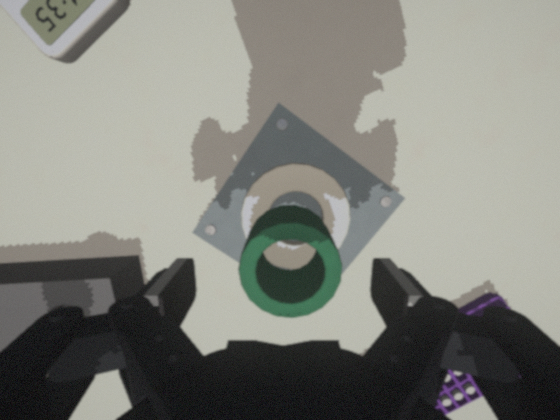

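The collar (291,268) is between the fingers (midline about x=283); I'll nudge, lower and close.

{"name": "play_rows", "arguments": {"targets": [{"dx": -0.03, "dy": 0.022, "dz": 0.06, "roll": 0}, {"dx": 0, "dy": 0, "dz": 0, "roll": 0}, {"dx": 0, "dy": 0, "dz": 0, "roll": 0}]}}

```text
t: 3.55
tool_pos: [565.4, 48.8, 35.0]
tcp_rot: [0.178, 0.984, 0.0, 0.001]
ft_force: [-0.2, 0.1, -0.1]
opening: 85.1
finger_force: 0.0
```

{"name": "play_rows", "arguments": {"targets": [{"dx": 0, "dy": 0, "dz": 0, "roll": 0}, {"dx": 0, "dy": 0, "dz": 0, "roll": 0}, {"dx": 0, "dy": 0, "dz": 0, "roll": 0}, {"dx": 0, "dy": 0, "dz": 0, "roll": 0}, {"dx": 0, "dy": 0, "dz": 0, "roll": 0}], "claw": 1}}

```text
t: 4.05
tool_pos: [566.3, 50.3, 35.1]
tcp_rot: [0.178, 0.984, 0.001, 0.001]
ft_force: [1.2, 0.6, 0.9]
opening: 12.1
finger_force: 0.1
```

{"name": "play_rows", "arguments": {"targets": [{"dx": 0, "dy": 0, "dz": 0, "roll": 0}, {"dx": 0, "dy": 0, "dz": 0, "roll": 0}, {"dx": 0, "dy": 0, "dz": 0, "roll": 0}]}}

```text
t: 4.35
tool_pos: [564.2, 48.3, 33.8]
tcp_rot: [0.179, 0.984, -0.0, -0.0]
ft_force: [-0.3, 0.4, -0.1]
opening: -0.1
finger_force: 0.0
```

```bash
python3 - <<'E'
from h import *
a=snap("wrist")['image'];s=snap("scene")['image'][190:300,270:420];b=snap("side")['image'][190:300,270:420]
r=np.vstack([cv2.resize(x,(286,210)) for x in(s,b)])
cv2.imwrite('pics/w3.png',cv2.resize(np.hstack([a,r]),(800,397))[:,:,::-1])
E
```

```text
(no output)
```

View pics/w3.png

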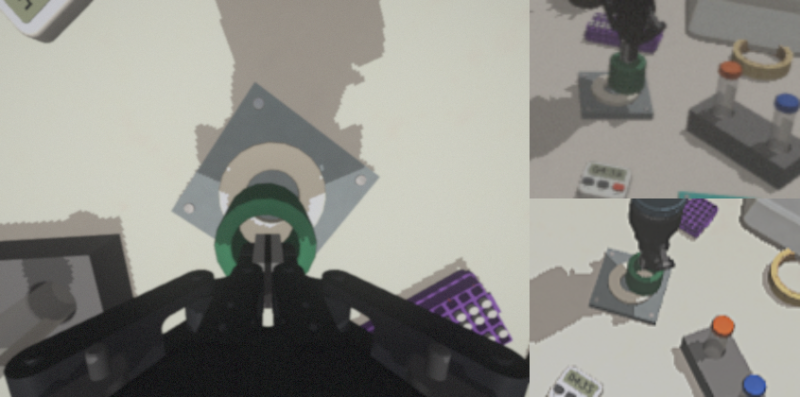

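The fingers shut above the collar and swung down into its hole, so when open their tips sit higher than I assumed. I'll raise, open partly and measure the tip height.

{"name": "play_rows", "arguments": {"targets": [{"dx": 0, "dy": 0, "dz": -0.1, "roll": 0}, {"dx": 0, "dy": 0, "dz": -0.2, "roll": 0}, {"dx": 0, "dy": 0, "dz": -0.1, "roll": 0}, {"dx": 0, "dy": 0, "dz": 0, "roll": 0}]}}

```text
t: 4.9
tool_pos: [566.8, 48.9, 97.0]
tcp_rot: [0.178, 0.984, 0.001, 0.003]
ft_force: [0.7, -0.2, -0.5]
opening: 0.2
finger_force: 0.0
```

{"name": "play_rows", "arguments": {"targets": [{"dx": 0, "dy": 0, "dz": 0, "roll": 0}, {"dx": 0, "dy": 0, "dz": 0, "roll": 0}, {"dx": 0, "dy": 0, "dz": 0, "roll": 0}, {"dx": 0, "dy": 0, "dz": 0, "roll": 0}, {"dx": 0, "dy": 0, "dz": 0, "roll": 0}], "claw": 0.15}}

```text
t: 5.4
tool_pos: [564.3, 48.6, 93.6]
tcp_rot: [0.178, 0.984, -0.0, -0.0]
ft_force: [-0.8, 0.4, 0.0]
opening: 71.9
finger_force: 0.0
```

```bash
python3 - <<'E'
from m import *
s=snap("wrist","w4");st=robot.state();print(st['tool_pos'],st['opening'])
h=cv2.cvtColor(s['image'],cv2.COLOR_RGB2HSV)
g=cv2.inRange(h,(55,70,20),(90,255,160))
c=cv2.convexHull(big(g,(180,130,400,330)))[:,0];print(cv2.boundingRect(c),circ(s,c,68))
print("tcp px",proj(s,st['tool_pos']))
E
```

```text
[564.36922324  48.62728582  93.72956277] 72.57138245864044
(242, 187, 78, 76) (array([561.66211885,  47.99237897]), np.float64(28.07364166927285), np.float64(0.3390020799121685), np.int64(36))
tcp px (np.float64(282.7834546219151), np.float64(241.9007324703391))
```

View pics/w4.png

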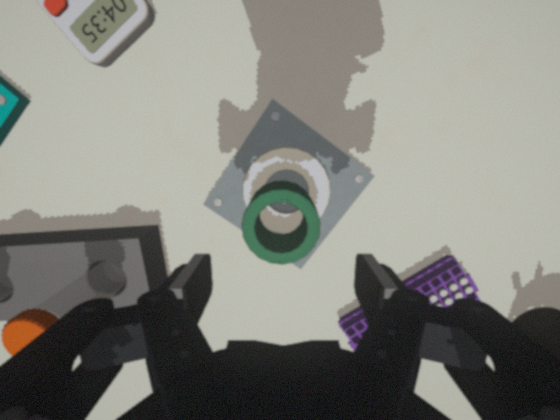

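Collar unmoved at (561.7,48). By their apparent spacing the tips sit about 40 mm behind the stated TCP, so I'll descend deeper stepwise, watching force.

{"name": "play_rows", "arguments": {"targets": [{"dx": 0.015, "dy": -0.006, "dz": 0.15, "roll": 0}, {"dx": 0, "dy": 0, "dz": 0.2, "roll": 0}, {"dx": 0, "dy": 0, "dz": 0.14, "roll": 0}, {"dx": 0, "dy": 0, "dz": 0, "roll": 0}, {"dx": 0, "dy": 0, "dz": 0, "roll": 0}]}}

```text
t: 5.95
tool_pos: [562.2, 48.5, 20.8]
tcp_rot: [0.178, 0.984, -0.0, -0.0]
ft_force: [0.1, -0.4, 1.6]
opening: 72.7
finger_force: 0.0
```

```bash
python3 - <<'E'
from h import *
s=snap("wrist","w5");st=robot.state();print(st['tool_pos'],st['opening'],st['ft_force'])
b=snap("scene")['image'][190:260,270:370]
a=s['image']
cv2.imwrite('pics/w5b.png',np.hstack([a[100:400,130:430],cv2.resize(b,(428,300),interpolation=cv2.INTER_CUBIC)])[:,:,::-1])
E
```

```text
[562.95096655  48.5884045   21.45450684] 72.5547097712694 [0.61683969 0.32532435 0.50406452]
```

View pics/w5b.png

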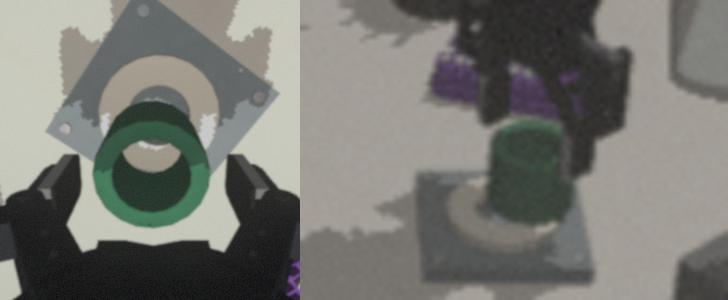

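```bash
python3 - <<'E'
from h import *
s=snap("scene");st=robot.state();p=st['tool_pos']
for sg in(1,-1):
  for z in(20,35,50,65,80):
    q=p+sg*40*np.array([.351,.936,0]);q[2]=z;u,v=proj(s,q);print(sg,z,round((u-270)*4.28+300),round((v-190)*4.28))
E
```

```text
1 20 489 174
1 35 490 156
1 50 491 138
1 65 492 119
1 80 494 100
-1 20 568 232
-1 35 570 213
-1 50 571 195
-1 65 573 176
-1 80 575 156
```

Both cameras agree: tips at z≈64 when the reported TCP is 21 (offset ≈ +43). I'll lower 30 mm more and close.

{"name": "play_rows", "arguments": {"targets": [{"dx": 0.005, "dy": 0, "dz": 0.1, "roll": 0}, {"dx": 0, "dy": 0, "dz": 0.1, "roll": 0}, {"dx": 0, "dy": 0, "dz": 0, "roll": 0}, {"dx": 0, "dy": 0, "dz": 0, "roll": 0}]}}

```text
t: 6.5
tool_pos: [560.7, 48.7, -10.3]
tcp_rot: [0.178, 0.984, -0.0, -0.001]
ft_force: [0.1, 0.1, 0.3]
opening: 72.4
finger_force: 0.0
```

{"name": "play_rows", "arguments": {"targets": [{"dx": 0, "dy": 0, "dz": 0, "roll": 0}, {"dx": 0, "dy": 0, "dz": 0, "roll": 0}, {"dx": 0, "dy": 0, "dz": 0, "roll": 0}, {"dx": 0, "dy": 0, "dz": 0, "roll": 0}, {"dx": 0, "dy": 0, "dz": 0, "roll": 0}], "claw": 1}}

```text
t: 7.0
tool_pos: [561.8, 48.9, -8.9]
tcp_rot: [0.178, 0.984, 0.0, 0.0]
ft_force: [-0.9, -0.2, 6.6]
opening: 57.5
finger_force: 64.0
```

{"name": "play_rows", "arguments": {"targets": [{"dx": 0, "dy": 0, "dz": -0.05, "roll": 0}, {"dx": 0.067, "dy": 0.01, "dz": 0, "roll": 0}, {"dx": 0.066, "dy": 0.011, "dz": 0, "roll": 0}, {"dx": 0, "dy": 0, "dz": 0, "roll": 0}, {"dx": 0, "dy": 0, "dz": 0, "roll": 0}]}}

```text
t: 7.5
tool_pos: [543.3, 59.3, -2.1]
tcp_rot: [0.178, 0.984, -0.0, -0.0]
ft_force: [-0.0, -0.3, -1.7]
opening: 57.6
finger_force: 64.0
```

{"name": "play_rows", "arguments": {"targets": [{"dx": 0, "dy": 0, "dz": 0.025, "roll": 0}, {"dx": 0, "dy": 0, "dz": 0.018, "roll": 0}, {"dx": 0, "dy": 0, "dz": 0, "roll": 0}, {"dx": 0, "dy": 0, "dz": 0, "roll": 0}]}}

```text
t: 7.9
tool_pos: [543.9, 58.6, -8.6]
tcp_rot: [0.179, 0.984, -0.0, -0.0]
ft_force: [-0.3, -1.1, -1.5]
opening: 57.8
finger_force: 64.1
```

{"name": "play_rows", "arguments": {"targets": [{"dx": 0, "dy": 0, "dz": 0.01, "roll": 0}, {"dx": 0, "dy": 0, "dz": 0, "roll": 0}]}}

```text
t: 8.1
tool_pos: [544.0, 58.7, -8.9]
tcp_rot: [0.179, 0.984, 0.0, -0.0]
ft_force: [-3.4, 0.1, 12.4]
opening: 57.8
finger_force: 64.9
```

{"name": "play_rows", "arguments": {"targets": [{"dx": 0, "dy": 0, "dz": 0, "roll": 0}, {"dx": 0, "dy": 0, "dz": 0, "roll": 0}, {"dx": 0, "dy": 0, "dz": 0, "roll": 0}, {"dx": 0, "dy": 0, "dz": 0, "roll": 0}], "claw": 0.15}}

```text
t: 8.5
tool_pos: [543.8, 58.8, -10.0]
tcp_rot: [0.178, 0.984, -0.0, -0.0]
ft_force: [0.1, 0.2, -2.1]
opening: 72.6
finger_force: 0.0
```

{"name": "play_rows", "arguments": {"targets": [{"dx": 0, "dy": 0, "dz": -0.2, "roll": 0}, {"dx": 0, "dy": 0, "dz": -0.3, "roll": 0}, {"dx": 0, "dy": 0, "dz": -0.3, "roll": 0}, {"dx": 0, "dy": 0, "dz": -0.2, "roll": 0}, {"dx": 0, "dy": 0, "dz": 0, "roll": 0}]}}

```text
t: 9.0
tool_pos: [547.2, 59.2, 144.5]
tcp_rot: [0.179, 0.984, 0.002, 0.004]
ft_force: [0.8, -0.7, -0.9]
opening: 72.7
finger_force: 0.0
```

```bash
python3 - <<'E'
from m import *
s=snap("wrist","w6");st=robot.state();print(st['tool_pos'],st['opening'])
h=cv2.cvtColor(s['image'],cv2.COLOR_RGB2HSV)
g=cv2.inRange(h,(55,70,20),(90,255,160))
c=cv2.convexHull(big(g,(180,130,400,330)))[:,0];print(cv2.boundingRect(c),circ(s,c,68))
h=cv2.inRange(h,(3,130,90),(14,255,255));k=cv2.connectedComponentsWithStats(h);print(k[2],k[3])
cv2.imwrite('pics/w6b.png',cv2.resize(s['image'][100:300,180:400],None,fx=2.5,fy=2.5,interpolation=cv2.INTER_CUBIC)[:,:,::-1])
E
```

```text
[545.45968469  59.09634    142.07389799] 72.5885614246306
(250, 178, 62, 62) (array([544.57628105,  58.54549623]), np.float64(28.0094136450139), np.float64(0.4634044851478573), np.int64(28))
[[     0      0    560    420 234913]
 [    86     42     17     17    196]
 [    64    301     16     13     91]] [[279.7354212  209.59551408]
 [ 94.32142857  50.13265306]
 [ 70.61538462 306.18681319]]
```

View pics/w6b.png

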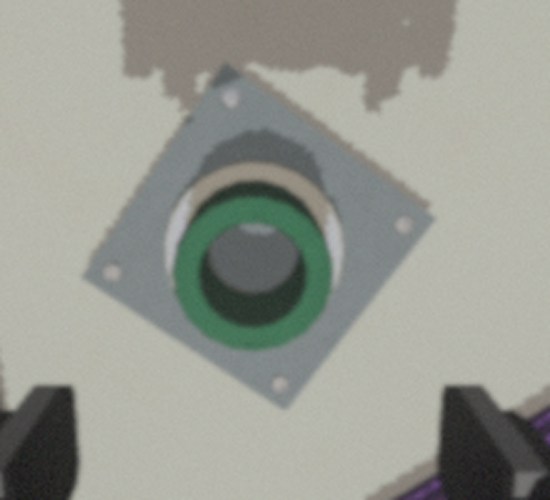

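Green collar now at (544.6,58.5), squarely over the socket (plate centre 544,58.5). Now to the orange tube.

{"name": "play_rows", "arguments": {"targets": [{"dx": -0.132, "dy": -0.257, "dz": 0, "roll": 0}, {"dx": -0.132, "dy": -0.257, "dz": 0, "roll": 0}, {"dx": -0.132, "dy": -0.257, "dz": 0, "roll": 0}, {"dx": -0.132, "dy": -0.257, "dz": 0, "roll": 0}, {"dx": 0, "dy": 0, "dz": 0, "roll": 0}], "claw": 0.4}}

```text
t: 9.55
tool_pos: [562.3, -121.7, 138.7]
tcp_rot: [0.183, 0.983, -0.002, -0.001]
ft_force: [0.1, -0.6, 0.2]
opening: 51.2
finger_force: 0.0
```

{"name": "play_rows", "arguments": {"targets": [{"dx": 0, "dy": 0, "dz": 0, "roll": 0}, {"dx": 0, "dy": 0, "dz": 0, "roll": 0}]}}

```text
t: 9.75
tool_pos: [563.1, -111.7, 138.9]
tcp_rot: [0.178, 0.984, 0.0, -0.001]
ft_force: [-0.0, 0.6, 0.2]
opening: 51.5
finger_force: 0.0
```

```bash
cat > cap.py <<'E'
from m import *
s=snap("wrist","w7");st=robot.state();p=st['tool_pos'];print(p,st['opening'])
h=cv2.cvtColor(s['image'],cv2.COLOR_RGB2HSV)
m=cv2.inRange(h,(2,120,70),(16,255,255))
c=big(m,(0,0,560,420))[:,0];print(cv2.boundingRect(c))
C=circ(s,c,120);print("top z120",C,"z111",circ(s,c,111)[:2])
d=C[0]-p[:2];print("delta",d,"dx,dy frac",np.array([-.936*d[0]+.351*d[1],.351*d[0]+.936*d[1]])/150)
E
python3 cap.py
```

```text
[ 563.38740714 -111.32062889  139.16391051] 50.86871350523897
(256, 207, 44, 44)
top z120 (array([ 559.66738879, -114.29416898]), np.float64(15.343356217105944), np.float64(0.2099149904864369), np.int64(123)) z111 (array([ 562.30176848, -115.46891144]), np.float64(16.052614836788955))
delta [-3.72001835 -2.9735401 ] dx,dy frac [ 0.01625483 -0.02725973]
```

{"name": "play_rows", "arguments": {"targets": [{"dx": 0.016, "dy": -0.026, "dz": 0, "roll": 0}, {"dx": 0, "dy": 0, "dz": 0.1, "roll": 0}, {"dx": 0, "dy": 0, "dz": 0.1, "roll": 0}, {"dx": 0, "dy": 0, "dz": 0, "roll": 0}, {"dx": 0, "dy": 0, "dz": 0, "roll": 0}]}}

```text
t: 10.3
tool_pos: [560.1, -115.6, 110.2]
tcp_rot: [0.178, 0.984, 0.0, -0.0]
ft_force: [-0.1, 0.3, -0.4]
opening: 51.3
finger_force: 0.0
```

```bash
python3 cap.py; python3 -c "
from h import *
a=cv2.imread('pics/w7.png');b=snap('side')['image'][215:325,325:445,::-1];cv2.imwrite('pics/w7b.png',np.hstack([a[100:400,130:430],cv2.resize(b,(327,300),interpolation=cv2.INTER_CUBIC)]))"
```

```text
[ 560.57769529 -115.87527486  110.69811274] 51.34366230615059
(259, 220, 52, 50)
top z120 (array([ 559.3202026 , -114.18134651]), np.float64(15.5277300367499), np.float64(0.2913952925004019), np.int64(146)) z111 (array([ 562.57512174, -115.34901562]), np.float64(16.370028477463787))
delta [-1.25749269  1.69392835] dx,dy frac [0.01181055 0.00762758]
```

View pics/w7b.png

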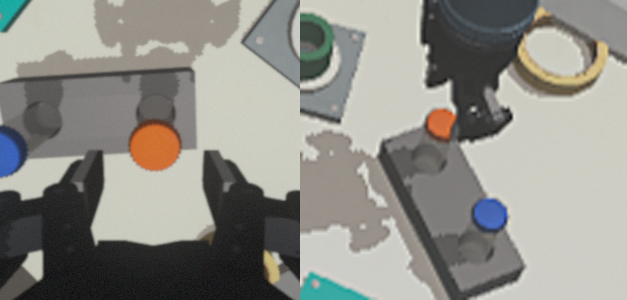

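Cap (285,246 full) is centred between the fingers; lower and close.

{"name": "play_rows", "arguments": {"targets": [{"dx": 0.008, "dy": 0.004, "dz": 0.12, "roll": 0}, {"dx": 0, "dy": 0, "dz": 0.12, "roll": 0}, {"dx": 0, "dy": 0, "dz": 0.12, "roll": 0}, {"dx": 0, "dy": 0, "dz": 0, "roll": 0}, {"dx": 0, "dy": 0, "dz": 0, "roll": 0}]}}

```text
t: 10.9
tool_pos: [559.7, -115.3, 56.8]
tcp_rot: [0.178, 0.984, -0.0, 0.0]
ft_force: [-0.6, -0.4, 0.7]
opening: 51.3
finger_force: 0.0
```

{"name": "play_rows", "arguments": {"targets": [{"dx": 0, "dy": 0, "dz": 0, "roll": 0}, {"dx": 0, "dy": 0, "dz": 0, "roll": 0}, {"dx": 0, "dy": 0, "dz": 0, "roll": 0}, {"dx": 0, "dy": 0, "dz": 0, "roll": 0}], "claw": 1}}

```text
t: 11.3
tool_pos: [560.7, -115.4, 57.6]
tcp_rot: [0.178, 0.984, 0.0, 0.001]
ft_force: [-0.5, 0.4, 5.8]
opening: 30.9
finger_force: 59.0
```

{"name": "play_rows", "arguments": {"targets": [{"dx": 0, "dy": 0, "dz": -0.1, "roll": 0}, {"dx": 0, "dy": 0, "dz": -0.2, "roll": 0}, {"dx": 0, "dy": 0, "dz": -0.2, "roll": 0}, {"dx": 0, "dy": 0, "dz": -0.14, "roll": 0}, {"dx": 0, "dy": 0, "dz": 0, "roll": 0}]}}

```text
t: 11.8
tool_pos: [561.7, -115.8, 156.2]
tcp_rot: [0.179, 0.984, 0.0, 0.003]
ft_force: [-0.1, 0.1, -1.0]
opening: 31.6
finger_force: 59.4
```

{"name": "play_rows", "arguments": {"targets": [{"dx": 0.1, "dy": 0.21, "dz": 0, "roll": 0}, {"dx": 0.1, "dy": 0.21, "dz": 0, "roll": 0}, {"dx": 0.1, "dy": 0.21, "dz": 0, "roll": 0}, {"dx": 0.1, "dy": 0.21, "dz": 0, "roll": 0}, {"dx": 0.098, "dy": 0.2, "dz": 0, "roll": 0}]}}

```text
t: 12.3
tool_pos: [543.2, 58.6, 151.8]
tcp_rot: [0.178, 0.984, -0.0, -0.001]
ft_force: [0.7, 0.3, -0.9]
opening: 31.4
finger_force: 59.5
```

{"name": "play_rows", "arguments": {"targets": [{"dx": 0, "dy": 0, "dz": 0, "roll": 0}, {"dx": 0, "dy": 0, "dz": 0, "roll": 0}, {"dx": 0, "dy": 0, "dz": 0, "roll": 0}]}}

```text
t: 12.6
tool_pos: [543.9, 55.6, 151.9]
tcp_rot: [0.179, 0.984, -0.001, -0.0]
ft_force: [-0.1, -0.4, -0.9]
opening: 31.1
finger_force: 59.5
```

```bash
cat > chk.py <<'E'
from m import *
print(robot.state()['tool_pos'])
P=[]
for n,roi in(("scene",(280,150,360,290)),("side",(280,150,380,290))):
    s=snap(n,n+'9');h=cv2.cvtColor(s['image'],cv2.COLOR_RGB2HSV)
    for nm,m in(("or",cv2.inRange(h,(2,120,60),(16,255,255))),("gr",cv2.inRange(h,(50,50,20),(90,255,150)))):
        try:
            c=big(m,roi);mo=cv2.moments(c);print(n,nm,cv2.boundingRect(c),mo['m10']/mo['m00'],mo['m01']/mo['m00'])
        except Exception as e: print(n,nm,e)
    for z in (200,210): print(n,"expect cap",z,proj(s,(544.4,58.5,z)),"collar",proj(s,(544.4,58.5,45)))
E
python3 chk.py
```

```text
[543.94275012  55.64623644 151.93081951]
scene or (317, 177, 7, 8) 319.880503144654 179.57861635220124
scene gr (309, 220, 19, 12) 321.09604519774007 225.84745762711864
scene expect cap 200 (np.float64(320.96714601043266), np.float64(183.86551035182939)) collar (np.float64(317.43436739447225), np.float64(232.25290188531392))
scene expect cap 210 (np.float64(321.2129921982899), np.float64(180.49823007699982)) collar (np.float64(317.43436739447225), np.float64(232.25290188531392))
side or (326, 197, 5, 9) 327.96666666666664 200.46666666666667
side gr (318, 221, 20, 17) 327.16666666666663 230.23295454545453
side expect cap 200 (np.float64(330.3784507503468), np.float64(201.50607174399235)) collar (np.float64(325.9044398583998), np.float64(231.8524420856524))
side expect cap 210 (np.float64(330.69899065667806), np.float64(199.33191013783295)) collar (np.float64(325.9044398583998), np.float64(231.8524420856524))
```

{"name": "play_rows", "arguments": {"targets": [{"dx": -0.003, "dy": 0.012, "dz": 0, "roll": 0}, {"dx": 0, "dy": 0, "dz": 0, "roll": 0}, {"dx": 0, "dy": 0, "dz": 0, "roll": 0}]}}

```text
t: 13.0
tool_pos: [545.3, 58.4, 152.1]
tcp_rot: [0.179, 0.984, -0.0, 0.0]
ft_force: [0.5, -0.6, -0.7]
opening: 31.1
finger_force: 59.5
```

```bash
python3 - <<'E'
from m import *
for i in range(3):print(robot.state()['tool_pos'],end=' ')
s=snap("wrist","w8");h=cv2.cvtColor(s['image'],cv2.COLOR_RGB2HSV)
c=big(cv2.inRange(h,(2,120,60),(16,255,255)),(150,100,430,400))[:,0];print("cap",cv2.boundingRect(c),circ(s,c,214))
g=big(cv2.inRange(h,(50,60,20),(90,255,170)),(150,100,430,400))[:,0]
print("green",cv2.boundingRect(g),circ(s,cv2.convexHull(g.reshape(-1,1,2))[:,0],68))
print(robot.state()['tool_pos'])
E
```

```text
[545.2940616   58.38190342 152.08114406] [545.2940616   58.38190342 152.08114406] [545.2940616   58.38190342 152.08114406] cap (247, 251, 73, 71) (array([543.58070793,  59.18847044]), np.float64(16.237599389918394), np.float64(0.35476830526220693), np.int64(211))
green (253, 176, 60, 56) (array([544.2920499 ,  58.59774978]), np.float64(27.837011931226755), np.float64(0.4692546975887412), np.int64(21))
[545.24808238  58.42687038 152.07412399]
```

Cap is within 1 mm of the collar axis; lower.

{"name": "play_rows", "arguments": {"targets": [{"dx": 0, "dy": 0, "dz": 0.1, "roll": 0}, {"dx": 0, "dy": 0, "dz": 0.1, "roll": 0}, {"dx": 0, "dy": 0, "dz": 0.1, "roll": 0}, {"dx": 0, "dy": 0, "dz": 0.1, "roll": 0}, {"dx": 0, "dy": 0, "dz": 0, "roll": 0}]}}

```text
t: 13.55
tool_pos: [543.6, 58.4, 90.4]
tcp_rot: [0.178, 0.984, -0.001, -0.002]
ft_force: [-0.2, -0.3, -0.5]
opening: 31.3
finger_force: 59.5
```

{"name": "play_rows", "arguments": {"targets": [{"dx": 0, "dy": 0, "dz": 0.06, "roll": 0}, {"dx": 0, "dy": 0, "dz": 0.06, "roll": 0}, {"dx": 0, "dy": 0, "dz": 0.06, "roll": 0}, {"dx": 0, "dy": 0, "dz": 0.03, "roll": 0}, {"dx": 0, "dy": 0, "dz": 0, "roll": 0}]}}

```text
t: 14.05
tool_pos: [544.6, 58.6, 59.8]
tcp_rot: [0.178, 0.984, -0.0, -0.001]
ft_force: [0.1, 0.1, -1.1]
opening: 31.1
finger_force: 59.5
```

Foot is about 2–3 mm above the socket floor with no contact force; touch down, release and retreat.

{"name": "play_rows", "arguments": {"targets": [{"dx": 0, "dy": 0, "dz": 0.013, "roll": 0}, {"dx": 0, "dy": 0, "dz": 0, "roll": 0}]}}

```text
t: 14.25
tool_pos: [545.4, 58.6, 58.7]
tcp_rot: [0.178, 0.984, 0.0, 0.0]
ft_force: [0.1, -0.5, -0.7]
opening: 31.2
finger_force: 59.5
```

{"name": "play_rows", "arguments": {"targets": [{"dx": 0, "dy": 0, "dz": 0, "roll": 0}, {"dx": 0, "dy": 0, "dz": 0, "roll": 0}, {"dx": 0, "dy": 0, "dz": 0, "roll": 0}, {"dx": 0, "dy": 0, "dz": 0, "roll": 0}], "claw": 0.3}}

```text
t: 14.65
tool_pos: [545.4, 58.7, 58.8]
tcp_rot: [0.178, 0.984, 0.0, 0.0]
ft_force: [-0.6, -0.6, 0.7]
opening: 60.4
finger_force: 0.0
```

{"name": "play_rows", "arguments": {"targets": [{"dx": 0, "dy": 0, "dz": -0.1, "roll": 0}, {"dx": 0, "dy": 0, "dz": -0.2, "roll": 0}, {"dx": 0, "dy": 0, "dz": -0.2, "roll": 0}, {"dx": 0, "dy": 0, "dz": -0.2, "roll": 0}, {"dx": 0, "dy": 0, "dz": 0, "roll": 0}]}}

```text
t: 15.15
tool_pos: [548.2, 59.0, 167.7]
tcp_rot: [0.179, 0.984, 0.001, 0.004]
ft_force: [0.5, 0.4, 0.2]
opening: 59.6
finger_force: 0.0
```

{"name": "play_rows", "arguments": {"targets": [{"dx": 0, "dy": 0, "dz": 0, "roll": 0}, {"dx": 0, "dy": 0, "dz": 0, "roll": 0}]}}

```text
t: 15.35
tool_pos: [544.3, 58.6, 162.6]
tcp_rot: [0.178, 0.984, -0.0, -0.001]
ft_force: [0.4, -0.6, 0.1]
opening: 59.7
finger_force: 0.0
```

```bash
python3 - <<'E'
from m import *
s=snap("wrist","w9");h=cv2.cvtColor(s['image'],cv2.COLOR_RGB2HSV);print(robot.state()['tool_pos'])
c=big(cv2.inRange(h,(2,120,60),(16,255,255)),(150,100,430,400))[:,0];print("cap",cv2.boundingRect(c),circ(s,c,120))
g=big(cv2.inRange(h,(50,60,20),(90,255,170)),(150,100,430,400))[:,0]
print("green",cv2.boundingRect(g),circ(s,cv2.convexHull(g.reshape(-1,1,2))[:,0],68))
E
python3 chk.py
python3 - <<'E'
from m import *
for n in("scene","side"):
    s=snap(n);h=cv2.cvtColor(s['image'],cv2.COLOR_RGB2HSV);m=cv2.inRange(h,(110,120,60),(130,255,255))
    c=big(m,(380,230,430,310));print(n,"blue",cv2.boundingRect(c),"exp cap110",proj(s,(544.4,58.5,110)))
E
```

```text
[544.20726564  58.52758119 162.40443655]
cap (265, 203, 40, 39) (array([544.78174032,  59.76060181]), np.float64(15.303131750135071), np.float64(0.20023733092474125), np.int64(110))
green (254, 178, 58, 50) (array([544.33570378,  58.48642155]), np.float64(27.88139281732427), np.float64(0.41986017120313424), np.int64(24))
[544.20726564  58.52758119 162.40443655]
scene or (314, 207, 10, 6) 318.5680751173709 209.34741784037558
scene gr (314, 222, 14, 10) 323.90090090090087 227.19819819819816
scene expect cap 200 (np.float64(320.96714601043266), np.float64(183.86551035182939)) collar (np.float64(317.43436739447225), np.float64(232.25290188531392))
scene expect cap 210 (np.float64(321.2129921982899), np.float64(180.49823007699982)) collar (np.float64(317.43436739447225), np.float64(232.25290188531392))
side or (323, 214, 11, 10) 328.29256594724217 218.18225419664267
side gr (318, 221, 20, 17) 327.1264367816092 230.51149425287358
side expect cap 200 (np.float64(330.3784507503468), np.float64(201.50607174399235)) collar (np.float64(325.9044398583998), np.float64(231.8524420856524))
side expect cap 210 (np.float64(330.69899065667806), np.float64(199.33191013783295)) collar (np.float64(325.9044398583998), np.float64(231.8524420856524))
scene blue (408, 243, 10, 6) exp cap110 (np.float64(318.8551943136228), np.float64(212.79226879394193))
side blue (389, 288, 12, 11) exp cap110 (np.float64(327.674656358706), np.float64(219.8453981153526))
```

The tube is home: its cap has the same apparent size as it had in the holder. Both collars are aligned and the blue cap has not moved.

```bash
python3 -c "
from station import robot
print(robot.sign_off())"
```

```text
the job is handed in; nothing more can be done
None
```

I handed the job in at about 15.5 s with the stand rebuilt. The green collar is back on the white one, within about 1 mm of the plate's centre, and the orange-capped tube stands through both collars at the same height it had in its holder. The gripper is clear and the blue-capped tube has not moved; I got no score back.

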